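# Unlock the medicine box with its key and slide the lid open

## Robot

A 6-joint arm with a two-finger parallel gripper is mounted at the origin on the work surface; the furniture and walls round the work are solid. World frame = base frame: x ahead of the robot, y to its left, z up, the work surface at z = 0. Lengths are in m, angles in degrees, forces in N, time in s.
With the tool pointing down it reaches from about 0.3 to 0.75 m from the base axis. Payload 8.5 kg.
Tool frame: the origin (TCP) lies between the finger pads; the fingertips stand 19 mm ahead of it and the grasp point (between the pads) is the TCP; z points along the fingers, y is the line along which they close (so a half turn about z gives the same grasp; the last joint's range is limited). The gripper opens to 85 mm and grips with 20 to 120 N. Pads are 22 mm wide; open, the fingers measure 114 mm over their backs; the gripper's body (76 mm by 85 mm) begins 54 mm behind the grasp point. The pads swing forward as they close: fully open they stand 13 mm farther back than shut.
Start: joints at [51.32, 21.807, 74.336, -0, 83.858, -12.336], TCP at [0.244, 0.493, 0.25] pointing down, gripper open.
Joint ranges: [-178.18, 178.18], [-50.72, 133.34], [12.68, 142.11], [-81.47, 261.47], [9.98, 163.14], [-165.26, 165.26]. Speed limits (degrees/s): [136.94, 136.94, 180, 180, 180, 180].

## Interface

Orientations are given as a 3x3 rotation matrix whose columns are the frame's x, y, z axes.
In Python, from rig import env, optics gives the robot as it stands.
- The arm moves only by the tool arm_command, never from a script. Its argument "commands" is one flat list of numbers, 7 for each row, row after row: the closure, from -1 (fully open) to 1 (shut), so that 0 is half open, then the shift along the tool's x, y, z as a fraction of full scale, then the turn, a rotation vector about the tool's x, y, z as a fraction of full scale. A call has 1 to 12 rows; each row is the pose to reach, as a shift and turn from the pose commanded when the call began, along the tool's axes at that moment; what a row does not reach only later rows make up. Full scale, the value 1, is 500 mm for a shift and 120 degrees for a turn. A row lasts 1/12 s, in which the tool goes at most 41.7 mm and 7.16 degrees, less where a joint would pass 70% of its speed; a pose out of reach is approached as far as the arm can. A call with a number of a shift or a turn outside -1 to 1 is refused whole. A call with a gripper value outside its range is refused whole. The fingers move at their own pace and stop on an object; "newtons" is the grip in N (left out, the last holds). Time passes only in rows, so rows that repeat a pose let the fingers close. It gives the time, the measured TCP pose, the force, the opening and the grip force at its end, in the units of the state.
- env.observe(): the state, without advancing time (a new reading comes with each control period).
- optics.get_image(name): name is "scene" or "top" or "wrist"; returns a dict with "image" (400x640x3 uint8, red, green, blue), "intrinsics" (3x3 intrinsics, pixels), "origin" and "orientation" of the camera in the world; the wrist camera has in their place "tool_from_camera" (4x4, takes a point from camera to tool coordinates, whose origin is the TCP and whose axes are the flange's). Camera axes: x right, y down, z forward; pixel columns grow to the right and rows downward; lengths in m; the calibration is good to about 2 mm. A picture is of the moment at which its call begins: read the wrist's pose just before it. There is no depth.
- env.close_job(): hands the job in; it is judged then, once.
The state is a dict: "time_s": time; "q": joint angles; "qvel": joint speeds; "joint_efforts": joint torques, N m; "position": TCP position; "tool_rot": TCP orientation; "ft_force": force on the tool from outside, world axes, zero at the start; "wrist_torque": the same for the moment, N m; "grip_width": finger opening in m; "gripper_force": force on a finger pad.
Only numpy, scipy, OpenCV 4.12 (cv2) and the standard library are available. Lean on these libraries where they do the work, as an engineer would, in place of code of your own. Each camera call takes 0.05 s, during which the arm holds its last target. There are 200 camera calls.

## Task

Take the red key from its wooden stand, push it fully home into the lock of the white medicine box and turn it clockwise as far as it goes so that the hook swings off the catch. Leave the key standing in the lock and push the green lid all the way open by its black bar, so that the pot inside can be reached. Do not shift or tip over the mug and the spice jar.

Things in the scene. Friction and masses are not known exactly. Their poses are not given: they have to be found in the camera images.
- key_bow (a point): Centre of the red plastic bow (grip) of the upright key: a plate 36 mm wide along this point's x, 9 mm thick along y, from 18 mm below to 18 mm above this point along z (up); grasp it across the 9 mm. Below it come a neck and a round collar 22 mm across, whose underside (shoulder) is 28 mm below this point, then the blade. Half a turn about z makes no difference. Key mass about 50 g.
- key_tip (a point): Middle of the lower end of the key's flat steel blade, 48 mm below the centre of the bow, axes as the bow's. The blade is 16 mm (x) by 6 mm (y), 20 mm long up to the shoulder, rounded at its tip.
- key_stand: Fixed wooden block 66 x 56 mm, 32 mm high; the key stands blade down, loosely (2 mm play each side), in a slot in its top, shoulder on the top face. Origin at the centre of its underside, x along the slot.
- keyhole (a point): Centre of the slot's mouth, on the brass upper face of the lock's turning cylinder (a steel knob 54 mm across, rim 2 mm above this face), 114 mm above the worktop. Slot 18.6 mm along this point's x, 8.6 mm along y, 22 mm deep straight down, small bevel; the key goes in 20 mm until its shoulder rests on this face. Axes turn with the cylinder, z up.
- lock (a joint): Angle of the lock cylinder, rad, growing clockwise from above: starts within 0.1 of 0 (locked), stop at 1.22. Stays where left; friction 0.06 N m. The key has up to 0.2 rad of play before it drives the cylinder, so turn it that much farther. The cylinder's 60 mm hook arm blocks the curved steel catch on the lid and frees it above about 0.85.
- lock_box: Fixed white metal box, 130 mm along its x, 250 mm along y, 88 mm high, origin at the centre of its underside, z up. The lock stands on the fixed deck at the -y end, its axis 75 mm from the origin; the green lid covers the rest and slides toward the box's +y, away from the lock, overhanging the end.
- lid_bar (a point): Middle of the black finger bar on the green lid: 70 mm long along the box's x, 8 mm thick along its y, from z 88 (lid's top face) to 105 mm above the worktop; this point at z = 97 mm. Push on its side facing the lock. Between bar and catch about 70 mm of lid are clear and flat. Axes as the box's.
- lid (a joint): Travel of the lid, m: 0 closed, end stop at 0.115 fully open. Slides with about 2 N of friction and stays where it is left.
- pot: Small pot with a blue cap, 38 mm across and 71 mm high, standing inside the box under the lid; origin at the centre of its underside. Not to be handled.
- mug: White mug with red lines, 82 x 112 x 94 mm, bystander; origin at the centre of its underside.
- spice_jar: Spice jar with a red cap, 45 mm across and 106 mm high, bystander; origin at the centre of its underside.
Mind the look-alikes: they are no part of the job. What is shaped like the part that bears key_bow but turquoise is not meant.

How it is judged:
By the outcome, as a careful person would: the job done as asked, in the order asked, and still so for the second after the job is handed in, with the robot touching nothing.
It also fails if it takes over 51 s, if anything falls off the work surface, if the arm or the gripper's body presses on something with over 40 N, if the wrist force passes 120 N, or if a joint passes its speed limit or range.

## Working session

There is one attempt and no reset: what is moved stays moved. The work goes in short steps, Python scripts to look and compute and a tool call to move; the robot and the scene stay as the last step left them, time stands still between calls to the robot, and variables do not carry over. Pictures are saved under pics/ and viewed, at most 10 in all, crops included, and the job is handed in when it is done.

Besides the shell and the picture viewer there is one more tool, called after "Request:" as name(argument=value, ...), one argument or row to a line, values as JSON. arm_command: Moves the arm, as the interface text tells. Shift numbers are shares of 500 mm and turn numbers shares of 120 degrees, none past 1 either way. Its arguments: {"type":"object","properties":{"commands":{"type":"array","items":{"type":"number"}},"newtons":{"type":"number"}},"required":["commands"]}

```bash
ls; mkdir -p pics; cat > h.py <<'E'
import numpy as np, cv2
from rig import env, optics
def snap(n,f):
    s=env.observe(); d=optics.get_image(n); cv2.imwrite(f'pics/{f}.png',d['image'][:,:,::-1]); 
    if n=='wrist':
        T=np.array(d['tool_from_camera']); R=np.array(s['tool_rot']); d['origin']=R@T[:3,3]+np.array(s['position']); d['orientation']=R@T[:3,:3]
    np.savez(f'pics/{f}.npz',K=d['intrinsics'],o=d['origin'],R=d['orientation']); return d
def ray(f,u,v,z):
    c=np.load(f'pics/{f}.npz'); r=c['R']@np.linalg.inv(c['K'])@np.array([u,v,1.]); return c['o']+r*(z-c['o'][2])/r[2]
def proj(f,p):
    c=np.load(f'pics/{f}.npz'); q=c['K']@c['R'].T@(np.array(p)-c['o']); return q[:2]/q[2]
E
python3 - <<'E'
from h import *
for n in('top','scene'):
    d=snap(n,n+'0'); print(n,np.round(d['origin'],3),np.round(d['orientation'],2).tolist(),d['intrinsics'])
s=env.observe();print(s['time_s'],s['position'],np.round(s['tool_rot'],3).tolist(),s['grip_width'])
E
```

```text
pics
top [ 0.377 -0.068  0.947] [[0.02, -0.98, 0.18], [-1.0, -0.02, 0.01], [-0.01, -0.18, -0.98]] [[405.72814226   0.         319.89387143]
 [  0.         405.72814226 197.95221815]
 [  0.           0.           1.        ]]
scene [ 0.069 -0.838  0.645] [[0.88, -0.24, 0.41], [-0.48, -0.45, 0.75], [0.0, -0.86, -0.51]] [[473.25623545   0.         326.83288557]
 [  0.         473.25623545 195.02298717]
 [  0.           0.           1.        ]]
0.1 [0.24392853 0.49268004 0.24978572] [[-0.896, 0.444, -0.001], [0.444, 0.896, -0.001], [0.0, -0.001, -1.0]] 0.08568741917664045
```

View pics/top0.png

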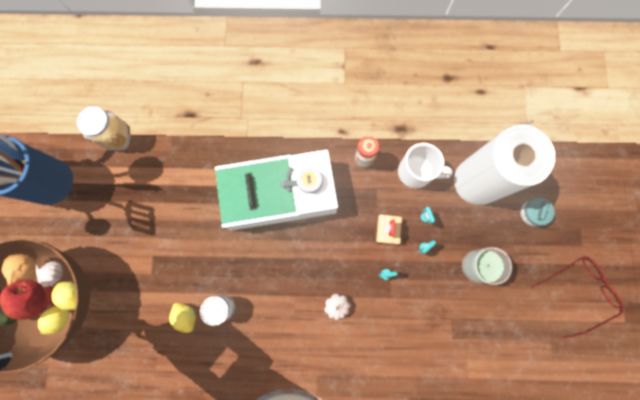

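View pics/scene0.png

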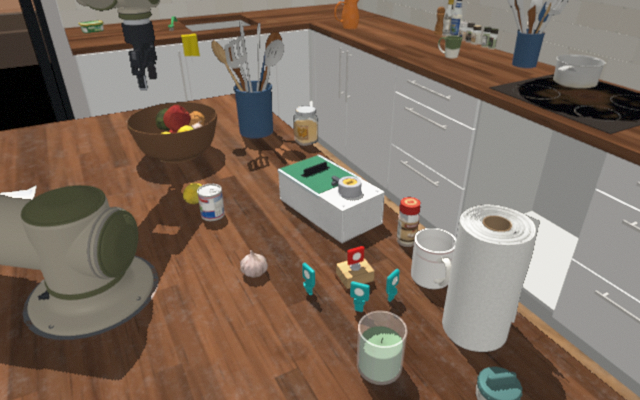

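The red key is in the wooden stand, at top (390,229) and scene (356,260). The turquoise look-alikes are at top (428,215), (427,247) and (388,274), and they have no stand. The red one fits the description. I'll confirm it in an enlarged crop that also shows the lock.

```bash
python3 - <<'E'
import cv2,numpy as np
t=cv2.imread('pics/top0.png');s=cv2.imread('pics/scene0.png')
def c(i,x,y,w,h,k):return cv2.resize(i[y:y+h,x:x+w],(w*k,h*k),interpolation=cv2.INTER_CUBIC)
a=c(t,210,140,133,100,3);b=c(t,360,200,80,60,5)
d=c(s,270,145,133,100,3);e=c(s,325,235,80,60,5)
def p(i):return cv2.copyMakeBorder(i,0,300-i.shape[0],0,400-i.shape[1],0)
cv2.imwrite('pics/c1.png',np.vstack([np.hstack([p(a),p(b)]),np.hstack([p(d),p(e)])]))
E
```

```text
(no output)
```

View pics/c1.png

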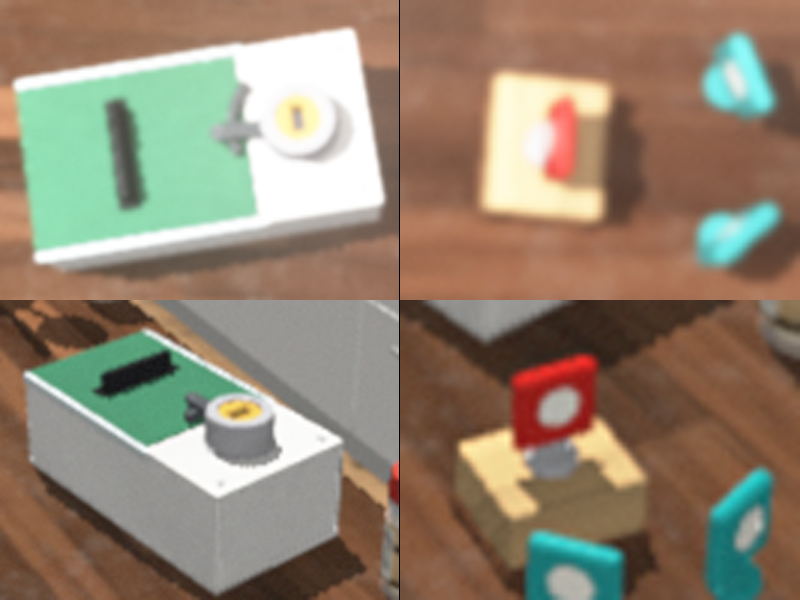

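The crop confirms it. The red key is upright in the wooden stand at top (391,228), and the turquoise ones stand loose. The lock slot is at about top (309,180), the bar at (251,191), and the hook points at the lid.

```bash
python3 - <<'E'
from h import *
r=lambda X,Y,z,ox,oy,k:ray('top0',ox+X/k,oy+Y/k,z)
n=np.round
print('key edge',n(r(167,100,.078,360,200,5),4),n(r(157,178,.078,360,200,5),4))
print('key by scene',[n(ray('scene0',325+X/5,235+Y/5,z),4) for X,Y,z in((112,78,.078),(196,57,.078),(118,146,.042),(197,123,.042))])
print('slot',n(r(297,119,.114,210,140,3),4),n(r(294,107,.114,210,140,3),3),n(r(300,131,.114,210,140,3),3))
print('corners',[n(r(X,Y,.088,210,140,3),4) for X,Y in((17,80),(355,30),(383,204),(38,258))])
print('bar',[n(r(X,Y,.105,210,140,3),4) for X,Y in((117,100),(130,208))])
print('mug,jar',n(ray('top0',422,160,.09),3),n(ray('top0',369,146,.106),3))
s=env.observe();print(s['tool_rot'])
d=optics.get_image('wrist');print(np.round(d['tool_from_camera'],3),d['intrinsics'])
E
```

```text
key edge [ 0.488  -0.2163  0.078 ] [ 0.4543 -0.2117  0.078 ]
key by scene [array([ 0.4563, -0.2113,  0.078 ]), array([ 0.4924, -0.2155,  0.078 ]), array([ 0.4605, -0.2106,  0.042 ]), array([ 0.4961, -0.2133,  0.042 ])]
slot [ 0.565  -0.0337  0.114 ] [ 0.574 -0.031  0.114] [ 0.556 -0.036  0.114]
corners [array([0.5959, 0.1722, 0.088 ]), array([ 0.6385, -0.0733,  0.088 ]), array([ 0.51  , -0.0957,  0.088 ]), array([0.4662, 0.1485, 0.088 ])]
bar [array([0.5783, 0.0952, 0.105 ]), array([0.5009, 0.0819, 0.105 ])]
mug,jar [ 0.619 -0.278  0.09 ] [ 0.644 -0.161  0.106]
[[-8.96155463e-01  4.43739471e-01 -8.16926413e-04]
 [ 4.43740140e-01  8.96154902e-01 -1.03921865e-03]
 [ 2.70950275e-04 -1.29380451e-03 -9.99999126e-01]]
[[ 0.    -0.96  -0.281  0.071]
 [ 1.     0.    -0.    -0.001]
 [ 0.    -0.281  0.96  -0.124]
 [ 0.     0.     0.     1.   ]] [[294.65304181   0.         316.17151697]
 [  0.         294.65304181 198.84601474]
 [  0.           0.           1.        ]]
```

Request:
arm_command(
  commands=[-1, -0.7, -0.7, 0, 0, 0, -0.16, -1, -0.7, -0.7, 0, 0, 0, -0.16, -1, -0.7, -0.7, 0, 0, 0, -0.16, -1, -0.7, -0.7, 0, 0, 0, -0.16, -1, -0.7, -0.7, 0, 0, 0, -0.16, -1, -0.7, -0.7, 0, 0, 0, -0.16, -1, -0.7, -0.7, 0, 0, 0, -0.16, -1, -0.7, -0.7, 0, 0, 0, -0.16, -1, -0.7, -0.7, 0, 0, 0, -0.16, -1, -0.7, -0.7, 0, 0, 0, -0.16, -1, -0.7, -0.7, 0, 0, 0, -0.16, -1, -0.7, -0.7, 0, 0, 0, -0.16],
  newtons=40,
)

```text
time_s: 1.15
position: [0.4022, 0.0225, 0.2504]
tool_rot: [[-0.992, 0.125, 0.0], [0.125, 0.992, -0.0], [-0.0, 0.0, -1.0]]
ft_force: [0.5, 1.4, 0.7]
grip_width: 0.0854
gripper_force: 0.0
```

```bash
cat >> h.py <<'E'
def rel(p,yaw):
    s=env.observe(); R=np.array(s['tool_rot']); P=np.array(s['position'])
    y=np.degrees(np.arctan2(R[1,0],R[0,0])); d=R.T@(np.array(p)-P)/.5
    t=-((yaw-y+180)%360-180)/120
    print('t',round(s['time_s'],2),'pos',np.round(P,4),'yaw',round(y,2),'q',np.round(s['q'],1),'F',np.round(s['ft_force'],1),'w',round(s['grip_width'],4),'g',round(s['gripper_force'],1)); print('shift',np.round(d,4),'turn',round(t,4), 'z',np.round(R[:,2],4))
E
python3 -c "
from h import *
rel([.473,-.2135,.2],173)"
```

```text
t 1.15 pos [0.4022 0.0225 0.2504] yaw 172.84 q [-13.8   6.8  95.3   0.   77.8 -96.6] F [0.5 1.4 0.7] w 0.0854 g 0.0
shift [-0.1993 -0.4506  0.1009] turn -0.0013 z [ 3.e-04 -0.e+00 -1.e+00]
```

Request:
arm_command(
  commands=[-1, -0.2, -0.45, 0.1, 0, 0, 0, -1, -0.2, -0.45, 0.1, 0, 0, 0, -1, -0.2, -0.45, 0.1, 0, 0, 0, -1, -0.2, -0.45, 0.1, 0, 0, 0, -1, -0.2, -0.45, 0.1, 0, 0, 0, -1, -0.2, -0.45, 0.1, 0, 0, 0, -1, -0.2, -0.45, 0.1, 0, 0, 0, -1, -0.2, -0.45, 0.1, 0, 0, 0, -1, -0.2, -0.45, 0.1, 0, 0, 0],
)

```text
time_s: 1.9
position: [0.4731, -0.2106, 0.2001]
tool_rot: [[-0.992, 0.125, -0.001], [0.125, 0.992, 0.001], [0.001, 0.001, -1.0]]
ft_force: [-0.2, -0.4, 0.2]
grip_width: 0.0854
gripper_force: 0.0
```

```bash
python3 -c "
from h import *
rel([.473,-.2135,.06],173)
snap('wrist','w1')
for p in ([.473,-.2135,.06],[.455,-.211,.078],[.491,-.216,.078]): print(proj('w1',p))"
```

```text
t 1.9 pos [ 0.4731 -0.2106  0.2001] yaw 172.84 q [ -37.1   21.1   84.2    0.    74.7 -120. ] F [-0.2 -0.4  0.2] w 0.0854 g 0.0
shift [-0.0008 -0.006   0.2802] turn -0.0013 z [-8.e-04  9.e-04 -1.e+00]
[313.91458596 193.32129794]
[314.00461152 178.27435486]
[313.54246176 218.40862102]
```

View pics/w1.png

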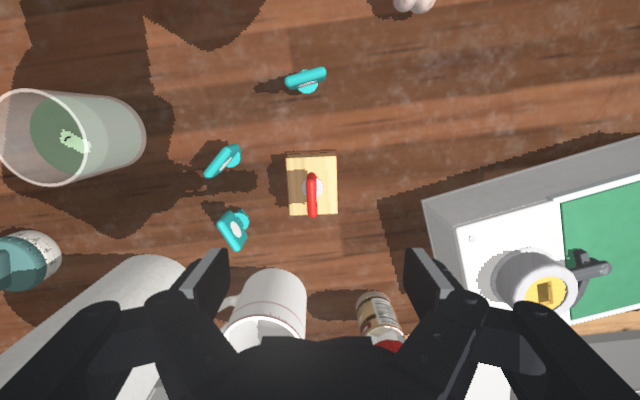

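The wrist view shows the red key's top edge running from about (312,174) to (312,216), close to where I predicted it. I'll refine this by colour.

```bash
python3 -c "
from h import *
from scipy.optimize import least_squares
im=cv2.imread('pics/w1.png').astype(int);b,g,r=im[...,0],im[...,1],im[...,2]
m=((r>130)&(g<70)&(b<70));m[:,:280]=0;m[:,345:]=0;m[:150]=0;m[240:]=0
v,u=np.nonzero(m);print(len(u),u.min(),u.max(),v.min(),v.max());print(cv2.minAreaRect(np.c_[u,v].astype(np.float32)))
for z in(.078,):
  for vv in (176,185,195,205,214):
    uu=u[v==vv];print(vv,uu.min(),uu.max(),ray('w1',uu.min()-.5,vv,z).round(4),ray('w1',uu.max()+.5,vv,z).round(4))
print(ray('w1',312,v.min()-.5,.078),ray('w1',312,v.max()+.5,.078))
"
```

```text
119 307 314 173 216
((310.5, 194.5), (43.0, 7.0), 90.0)
176 307 314 [ 0.4522 -0.2171  0.078 ] [ 0.4531 -0.2103  0.078 ]
185 307 307 [ 0.46   -0.2181  0.078 ] [ 0.4601 -0.2173  0.078 ]
195 307 308 [ 0.4689 -0.2193  0.078 ] [ 0.4691 -0.2176  0.078 ]
205 308 309 [ 0.478  -0.2197  0.078 ] [ 0.4782 -0.2179  0.078 ]
214 309 309 [ 0.4863 -0.2199  0.078 ] [ 0.4865 -0.219   0.078 ]
[ 0.44983126 -0.21205465  0.078     ] [ 0.48904972 -0.21712734  0.078     ]
```

```bash
python3 -c "
from h import *
im=cv2.imread('pics/w1.png').astype(int);b,g,r=im[...,0],im[...,1],im[...,2]
m=((r-g>90)&(r-b>90));m[:,:280]=0;m[:,345:]=0;m[:150]=0;m[240:]=0
for vv in range(170,222,4):
    uu=np.nonzero(m[vv])[0]
    if len(uu):print(vv,uu.min(),uu.max(),ray('w1',uu.min()-.0,vv,.078).round(4),ray('w1',uu.max()+1,vv,.078).round(4),[tuple(im[vv,k]) for k in (309,312)])
v,u=np.nonzero(m);print(v.min(),v.max())
"
```

```text
174 310 314 [ 0.4509 -0.2139  0.078 ] [ 0.4514 -0.2097  0.078 ] [(np.int64(46), np.int64(56), np.int64(145)), (np.int64(51), np.int64(61), np.int64(173))]
178 309 315 [ 0.4542 -0.2152  0.078 ] [ 0.455  -0.2093  0.078 ] [(np.int64(46), np.int64(56), np.int64(152)), (np.int64(52), np.int64(61), np.int64(185))]
182 306 315 [ 0.4574 -0.2182  0.078 ] [ 0.4584 -0.2097  0.078 ] [(np.int64(62), np.int64(71), np.int64(233)), (np.int64(104), np.int64(114), np.int64(255))]
186 306 315 [ 0.4609 -0.2187  0.078 ] [ 0.4619 -0.2102  0.078 ] [(np.int64(64), np.int64(72), np.int64(236)), (np.int64(114), np.int64(123), np.int64(255))]
190 307 315 [ 0.4645 -0.2183  0.078 ] [ 0.4655 -0.2106  0.078 ] [(np.int64(63), np.int64(72), np.int64(234)), (np.int64(115), np.int64(124), np.int64(255))]
194 307 315 [ 0.468  -0.2188  0.078 ] [ 0.469 -0.211  0.078] [(np.int64(61), np.int64(71), np.int64(231)), (np.int64(113), np.int64(121), np.int64(255))]
198 307 315 [ 0.4716 -0.2193  0.078 ] [ 0.4726 -0.2115  0.078 ] [(np.int64(61), np.int64(70), np.int64(229)), (np.int64(111), np.int64(119), np.int64(255))]
202 307 316 [ 0.4752 -0.2197  0.078 ] [ 0.4763 -0.2111  0.078 ] [(np.int64(62), np.int64(71), np.int64(226)), (np.int64(102), np.int64(113), np.int64(255))]
206 308 316 [ 0.4789 -0.2194  0.078 ] [ 0.4799 -0.2115  0.078 ] [(np.int64(57), np.int64(67), np.int64(222)), (np.int64(94), np.int64(103), np.int64(254))]
210 308 316 [ 0.4826 -0.2198  0.078 ] [ 0.4836 -0.212   0.078 ] [(np.int64(59), np.int64(67), np.int64(219)), (np.int64(89), np.int64(97), np.int64(254))]
214 308 316 [ 0.4863 -0.2203  0.078 ] [ 0.4873 -0.2124  0.078 ] [(np.int64(58), np.int64(65), np.int64(214)), (np.int64(85), np.int64(93), np.int64(253))]
173 217
```

```bash
python3 -c "
from h import *
rel([.4725,-.2148,.061],174)"
```

```text
t 1.95 pos [ 0.4731 -0.2101  0.2005] yaw 172.89 q [ -37.1   21.1   84.3    0.    74.7 -120. ] F [ 0.1 -0.8  0.2] w 0.0855 g 0.0
shift [ 0.     -0.0095  0.2789] turn -0.0092 z [-3.e-04  4.e-04 -1.e+00]
```

Request:
arm_command(
  commands=[-1, 0, -0.0095, 0.08, 0, 0, -0.009, -1, 0, -0.0095, 0.14, 0, 0, -0.009, -1, 0, -0.0095, 0.2, 0, 0, -0.009, -1, 0, -0.0095, 0.24, 0, 0, -0.009, -1, 0, -0.0095, 0.265, 0, 0, -0.009, -1, 0, -0.0095, 0.279, 0, 0, -0.009, -1, 0, -0.0095, 0.279, 0, 0, -0.009, -1, 0, -0.0095, 0.279, 0, 0, -0.009],
)

```text
time_s: 2.62
position: [0.4732, -0.2153, 0.0617]
tool_rot: [[-0.995, 0.105, 0.001], [0.105, 0.995, -0.001], [-0.001, -0.001, -1.0]]
ft_force: [0.5, 0.2, 0.4]
grip_width: 0.0855
gripper_force: 0.0
```

```bash
python3 -c "
from h import *
rel([.4725,-.2148,.061],174)
snap('wrist','w2')"
```

```text
t 2.62 pos [ 0.4732 -0.2153  0.0617] yaw 173.99 q [ -37.5   31.5   94.1    0.    54.4 -121.5] F [0.5 0.2 0.4] w 0.0855 g 0.0
shift [0.0014 0.001  0.0013] turn -0.0 z [ 8.e-04 -6.e-04 -1.e+00]
```

View pics/w2.png

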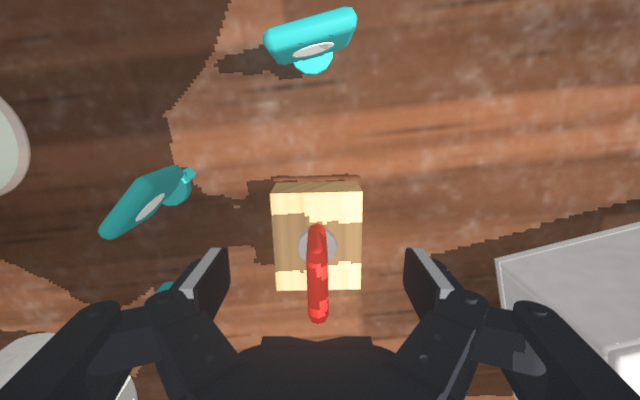

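The key (318, rows 225–322) is centred between the pads and in line with them. I'll close on it.

Request:
arm_command(
  commands=[1, 0, 0, 0, 0, 0, 0, 1, 0, 0, 0, 0, 0, 0, 1, 0, 0, 0, 0, 0, 0, 1, 0, 0, 0, 0, 0, 0, 1, 0, 0, 0, 0, 0, 0, 1, 0, 0, 0, 0, 0, 0, 1, 0, 0, 0, 0, 0, 0, 1, 0, 0, 0, 0, 0, 0, 1, 0, 0, 0, 0, 0, 0, 1, 0, 0, 0, 0, 0, 0, 1, 0, 0, 0, 0, 0, 0, 1, 0, 0, 0, 0, 0, 0],
  newtons=60,
)

```text
time_s: 3.67
position: [0.4728, -0.2159, 0.061]
tool_rot: [[-0.994, 0.106, 0.0], [0.106, 0.994, -0.0], [-0.0, -0.0, -1.0]]
ft_force: [-1.1, 0.9, 4.4]
grip_width: 0.0088
gripper_force: 58.5
```

```bash
python3 -c "
from h import *
rel([.4725,-.2148,.22],174)
snap('wrist','w3')"
```

```text
t 3.67 pos [ 0.4728 -0.2159  0.061 ] yaw 173.94 q [ -37.6   31.6   94.1   -0.    54.3 -121.5] F [-1.1  0.9  4.4] w 0.0088 g 58.5
shift [ 0.0008  0.0021 -0.3181] turn -0.0005 z [ 1.e-04 -2.e-04 -1.e+00]
```

Request:
arm_command(
  commands=[1, 0, 0, -0.06, 0, 0, 0, 1, 0, 0, -0.13, 0, 0, 0, 1, 0, 0, -0.2, 0, 0, 0, 1, 0, 0, -0.26, 0, 0, 0, 1, 0, 0, -0.3, 0, 0, 0, 1, 0, 0, -0.3, 0, 0, 0, 1, 0, 0, -0.3, 0, 0, 0],
)

```text
time_s: 4.3
position: [0.4729, -0.2158, 0.211]
tool_rot: [[-0.994, 0.106, 0.001], [0.106, 0.994, -0.001], [-0.001, -0.0, -1.0]]
ft_force: [-0.4, -1.0, -0.5]
grip_width: 0.0086
gripper_force: 58.5
```

```bash
python3 -c "
from h import *
rel([.604,-.025,.21],192)"
```

```text
t 4.3 pos [ 0.4729 -0.2158  0.211 ] yaw 173.94 q [ -37.6   20.7   83.     0.    76.2 -121.5] F [-0.4 -1.  -0.5] w 0.0086 g 58.5
shift [-0.2205  0.4072  0.002 ] turn -0.1505 z [ 9.e-04 -6.e-04 -1.e+00]
```

Request:
arm_command(
  commands=[1, -0.22, 0.407, 0, 0, 0, -0.15, 1, -0.22, 0.407, 0, 0, 0, -0.15, 1, -0.22, 0.407, 0, 0, 0, -0.15, 1, -0.22, 0.407, 0, 0, 0, -0.15, 1, -0.22, 0.407, 0, 0, 0, -0.15, 1, -0.22, 0.407, 0, 0, 0, -0.15, 1, -0.22, 0.407, 0, 0, 0, -0.15, 1, -0.22, 0.407, 0, 0, 0, -0.15, 1, -0.22, 0.407, 0, 0, 0, -0.15],
)

```text
time_s: 5.05
position: [0.6031, -0.0255, 0.2093]
tool_rot: [[-0.978, -0.207, -0.003], [-0.207, 0.978, 0.0], [0.003, 0.001, -1.0]]
ft_force: [0.8, 1.3, -1.9]
grip_width: 0.0082
gripper_force: 58.7
```

```bash
python3 -c "
from h import *
rel([.565,-.0337,.21],192)
snap('wrist','w4')
P=np.array(env.observe()['position']);R=np.array(env.observe()['tool_rot'])
for a in(-8,8):
  print(proj('w4',P+R@[a/1000,0,.048]),proj('w4',P+R@[a/1000,3/1000,.048]))
print(proj('w4',[.565,-.0337,.114]))
im=cv2.imread('pics/w4.png')[100:400,160:480];cv2.imwrite('pics/w4c.png',cv2.resize(im,(640,600),interpolation=cv2.INTER_CUBIC))"
```

```text
t 5.05 pos [ 0.6031 -0.0255  0.2093] yaw -168.08 q [ -13.6   29.    69.2   -0.    81.9 -115.6] F [ 0.8  1.3 -1.9] w 0.0082 g 58.7
shift [ 0.0779 -0.0003 -0.0013] turn -0.0006 z [-2.9e-03  4.0e-04 -1.0e+00]
[316.61071338 243.60983521] [321.34103844 243.61489294]
[316.64927208 219.89311774] [321.49569431 219.89834379]
[316.85761397 158.90010701]
```

View pics/w4c.png

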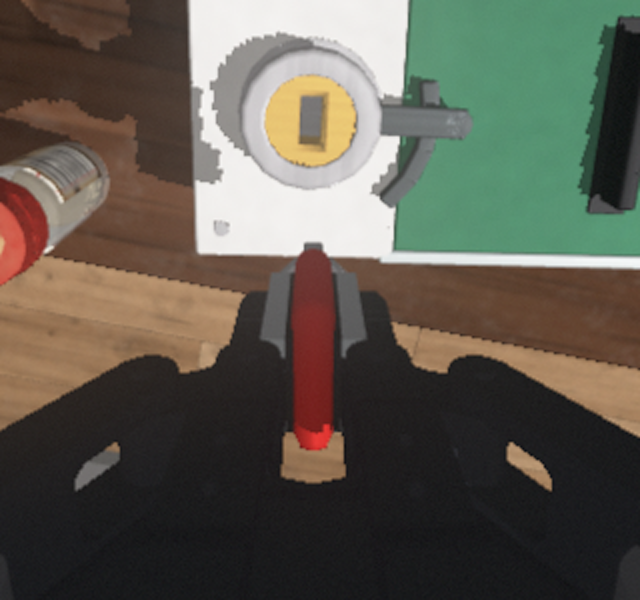

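The slot is at about (316,160) in the full image and runs vertically, in line with the key. The key tip is at (317,221), as predicted. The hook points right, over the catch. Next I'll refine the slot position.

```bash
python3 -c "
from h import *
im=cv2.imread('pics/w4.png');h=cv2.cvtColor(im,cv2.COLOR_BGR2HSV)
m=cv2.inRange(h,(15,90,120),(35,255,255));m[:, :280]=0;m[:,350:]=0;m[:120]=0;m[200:]=0
c,_=cv2.findContours(m,cv2.RETR_CCOMP,cv2.CHAIN_APPROX_NONE);c=sorted(c,key=cv2.contourArea)[::-1]
(x,y),ax,an=cv2.fitEllipse(c[0]);print(x,y,ax,an,ray('w4',x+0,y,.114))
g=cv2.cvtColor(im,cv2.COLOR_BGR2GRAY)
for v in range(142,180,2): print(v,g[v,306:328])
for u in (312,315,318): print(u,g[140:180,u])
"
```

```text
314.89190673828125 160.0000457763672 (44.43836975097656, 44.594547271728516) 34.0413932800293 [ 0.56610814 -0.03496515  0.114     ]
142 [200 200 200 200 200 200 202 202 202 202 200 201 201 202 202 202 201 202
 202 201 203 202]
144 [200 200 199 200 199 200 200 201 202 201 201 202 203 203 203 203 202 203
 203 204 204 203]
146 [200 199 198 196 194 192 190 188 186 185 184 182 179 175 175 170 166 166
 183 201 201 201]
148 [202 201 199 191 161 135 133 130 132 137 134 131 131 130 127 128 142 156
 183 201 202 203]
150 [198 198 199 187 142 119 120 119 120 118 119 119 118 119 114 116 143 156
 184 203 202 203]
152 [199 198 198 185 142 119 119 119 117 118 119 118 120 119 118 117 129 156
 183 198 199 198]
154 [198 200 198 182 128 118 119 119 119 117 118 117 118 117 115 118 135 157
 187 201 201 200]
156 [201 199 200 180 117 120 119 119 120 119 121 121 120 120 120 123 140 164
 194 202 203 202]
158 [198 197 198 181 113 118 119 119 118 118 118 118 117 115 116 127 139 162
 194 201 202 201]
160 [198 197 196 177 115 118 118 118 119 119 118 119 117 117 119 130 136 162
 196 199 200 200]
162 [200 199 194 1
[... 640 characters left out ...]
9 200]
176 [198 198 198 197 197 196 197 196 195 193 193 192 189 187 187 186 188 195
 198 199 198 198]
178 [199 198 199 198 199 199 199 199 198 199 199 199 199 200 199 200 200 198
 198 200 199 200]
312 [203 200 202 203 200 193 190 167 133 119 120 120 119 118 119 118 119 120
 119 118 118 118 117 117 117 118 120 114 108 105 104 103 149 178 178 186
 197 200 199 197]
315 [203 201 202 202 201 192 185 167 137 121 118 119 118 118 117 119 119 118
 118 118 119 118 118 116 117 118 119 118 109 105 103 104 142 168 167 175
 193 199 199 198]
318 [203 202 201 203 203 190 179 158 131 119 118 119 120 117 118 119 120 118
 117 119 117 117 116 115 117 117 119 116 110 104 105 104 126 152 158 166
 189 199 199 198]
```

```bash
python3 -c "
from h import *
L=ray('w4',316.0,160.2,.114);print(L)
a=ray('w4',308.5,160,.114);b=ray('w4',323.8,160,.114);print(np.linalg.norm(a-b),np.linalg.norm(ray('w4',316,145.5,.114)-ray('w4',316,175,.114)))
g=cv2.cvtColor(cv2.imread('pics/w4.png'),cv2.COLOR_BGR2GRAY)
for v in range(217,228): print(v,g[v,306:328])
rel([L[0],L[1],.175],189.1)
"
```

```text
[ 0.56608357 -0.03412482  0.114     ]
0.011422532722387838 0.02209936713916425
217 [240 239 240 239 240 239 239 240 240 239 240 240 240 239 239 239 238 238
 238 238 239 239]
218 [240 240 239 239 239 239 239 240 239 239 239 239 240 240 239 239 239 238
 238 239 239 240]
219 [240 239 240 240 239 239 240 239 239 239 239 239 239 239 239 239 239 238
 239 239 239 240]
220 [240 240 240 239 239 239 236 225 226 226 225 225 225 226 232 240 239 239
 239 239 239 240]
221 [240 239 239 240 240 230 179 153 155 154 153 154 152 153 176 225 239 240
 239 240 240 240]
222 [239 240 240 240 241 222 111 102 102 102 101 102 100 100 116 190 239 239
 239 239 239 240]
223 [239 240 241 241 241 221 102 102 103 102 101 102  99 101 101 173 238 239
 239 239 239 240]
224 [239 240 241 241 241 220 101  99  91  88  87  86  90  93  96 171 238 238
 239 239 239 239]
225 [240 239 241 241 232 173  87  84  79  78  74  74  77  80  82 150 227 237
 238 238 239 239]
226 [240 240 240 232 177 101  75  74  76  75  75  74  73  74  74 102 159 216
 238 238 239 239]
227 [213 216 209 174  99  74  74  73  73  74  75  73  74  72  75  73  89 168
 232 232 232 233]
t 5.1 pos [ 0.6031 -0.0259  0.2098] yaw -168.12 q [ -13.7   28.9   69.2   -0.    81.9 -115.6] F [-0.  -0.1 -0.7] w 0.0083 g 58.7
shift [ 0.0756 -0.0008  0.0697] turn 0.0231 z [-2.1e-03  2.0e-04 -1.0e+00]
```

Request:
arm_command(
  commands=[1, 0.0756, -0.0008, 0, 0, 0, 0.023, 1, 0.0756, -0.0008, 0.03, 0, 0, 0.023, 1, 0.0756, -0.0008, 0.06, 0, 0, 0.023, 1, 0.0756, -0.0008, 0.07, 0, 0, 0.023, 1, 0.0756, -0.0008, 0.07, 0, 0, 0.023, 1, 0.0756, -0.0008, 0.07, 0, 0, 0.023],
)

```text
time_s: 5.6
position: [0.5669, -0.0339, 0.1761]
tool_rot: [[-0.987, -0.159, 0.0], [-0.159, 0.987, -0.0], [-0.0, -0.0, -1.0]]
ft_force: [-0.7, -0.2, -0.0]
grip_width: 0.0083
gripper_force: 58.7
```

```bash
python3 -c "
from h import *
L=[.56608,-.03412]
snap('wrist','w5');snap('scene','s5')
for i in range(3):
  optics.get_image('top');rel([L[0],L[1],.143],189.1)
a=cv2.imread('pics/w5.png')[130:330,216:416];b=cv2.imread('pics/s5.png')[140:240,300:400]
cv2.imwrite('pics/c5.png',np.hstack([cv2.resize(a,(400,400),interpolation=2),cv2.resize(b,(400,400),interpolation=2)]))"
```

```text
t 5.75 pos [ 0.5672 -0.0335  0.1766] yaw -170.84 q [ -15.3   27.1   78.4    0.    74.4 -114.5] F [-0.5 -0.4  0.1] w 0.0081 g 58.7
shift [ 0.0024 -0.0008  0.0671] turn 0.0005 z [ 1.3e-03 -3.0e-04 -1.0e+00]
t 5.8 pos [ 0.5671 -0.0335  0.1765] yaw -170.83 q [ -15.3   27.1   78.4   -0.    74.4 -114.5] F [-0.4  0.3 -1.2] w 0.0082 g 58.7
shift [ 0.0024 -0.0009  0.0669] turn 0.0006 z [ 1.2e-03 -4.0e-04 -1.0e+00]
t 5.85 pos [ 0.5671 -0.0334  0.1764] yaw -170.82 q [ -15.3   27.2   78.4    0.    74.4 -114.5] F [-1.   0.6 -0.7] w 0.0081 g 58.7
shift [ 0.0022 -0.0011  0.0667] turn 0.0006 z [ 1.e-03 -3.e-04 -1.e+00]
```

View pics/c5.png

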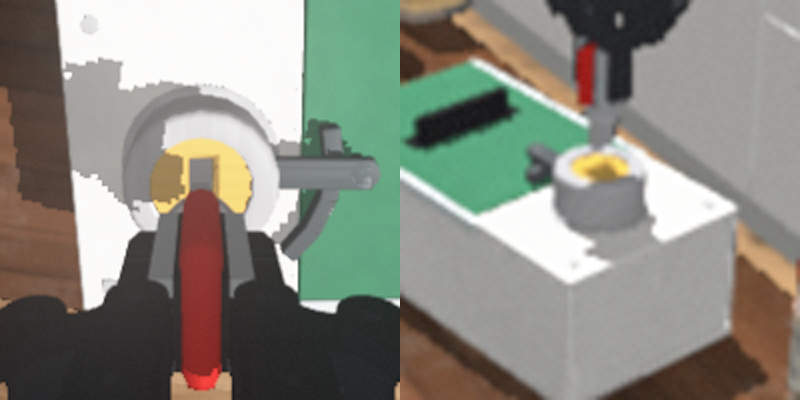

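The slot's near half is visible at crop (204,170), in line with the key at (203,200). I'll descend in small steps and watch the force.

Request:
arm_command(
  commands=[1, 0.002, -0.001, 0.01, 0, 0, 0, 1, 0.002, -0.001, 0.02, 0, 0, 0, 1, 0.002, -0.001, 0.025, 0, 0, 0, 1, 0.002, -0.001, 0.03, 0, 0, 0, 1, 0.002, -0.001, 0.034, 0, 0, 0, 1, 0.002, -0.001, 0.038, 0, 0, 0, 1, 0.002, -0.001, 0.038, 0, 0, 0],
)

```text
time_s: 6.43
position: [0.5658, -0.0339, 0.1564]
tool_rot: [[-0.987, -0.16, -0.001], [-0.16, 0.987, 0.0], [0.001, 0.0, -1.0]]
ft_force: [0.3, 0.8, -0.4]
grip_width: 0.0083
gripper_force: 58.7
```

```bash
python3 -c "
from h import *
L=[.56608,-.03412]
rel([L[0],L[1],.143],189.1);s=env.observe();print(s['wrist_torque'])"
```

```text
t 6.43 pos [ 0.5658 -0.0339  0.1564] yaw -170.82 q [ -15.4   28.2   80.1    0.    71.7 -114.6] F [ 0.3  0.8 -0.4] w 0.0083 g 58.7
shift [-0.0005 -0.0005  0.0268] turn 0.0007 z [-6.e-04  2.e-04 -1.e+00]
[ 0.02975699  0.03960182 -0.03641626]
```

The tip is about 6 mm inside the slot with no force. I'll continue.

Request:
arm_command(
  commands=[1, 0, 0, 0.006, 0, 0, 0, 1, 0, 0, 0.012, 0, 0, 0, 1, 0, 0, 0.018, 0, 0, 0, 1, 0, 0, 0.022, 0, 0, 0, 1, 0, 0, 0.025, 0, 0, 0, 1, 0, 0, 0.027, 0, 0, 0, 1, 0, 0, 0.028, 0, 0, 0, 1, 0, 0, 0.028, 0, 0, 0],
)

```text
time_s: 7.1
position: [0.5659, -0.034, 0.143]
tool_rot: [[-0.987, -0.159, 0.0], [-0.159, 0.987, -0.0], [-0.0, -0.0, -1.0]]
ft_force: [-0.4, 1.0, 0.4]
grip_width: 0.0085
gripper_force: 59.1
```

```bash
python3 -c "
from h import *
L=[.56608,-.03412]
rel([L[0],L[1],.143],189.1);s=env.observe();print(s['wrist_torque'])"
```

```text
t 7.1 pos [ 0.5659 -0.034   0.143 ] yaw -170.82 q [ -15.4   29.1   81.2   -0.    69.8 -114.6] F [-0.4  1.   0.4] w 0.0085 g 59.1
shift [-0.0003 -0.0004 -0.    ] turn 0.0006 z [ 2.e-04 -1.e-04 -1.e+00]
[ 0.00786846  0.08978049 -0.04590011]
```

Request:
arm_command(
  commands=[1, 0, 0, 0.001, 0, 0, 0, 1, 0, 0, 0.002, 0, 0, 0, 1, 0, 0, 0.003, 0, 0, 0, 1, 0, 0, 0.003, 0, 0, 0],
)

```text
time_s: 7.43
position: [0.566, -0.0339, 0.1429]
tool_rot: [[-0.987, -0.16, 0.001], [-0.16, 0.987, -0.001], [-0.001, -0.001, -1.0]]
ft_force: [-3.9, -0.1, 12.0]
grip_width: 0.0084
gripper_force: 60.8
```

The key is seated: 12 N at z = 0.143. I'll turn it clockwise, which is positive about the tool's z.

Request:
arm_command(
  commands=[1, 0, 0, 0, 0, 0, 0.05, 1, 0, 0, 0, 0, 0, 0.1, 1, 0, 0, 0, 0, 0, 0.15, 1, 0, 0, 0, 0, 0, 0.2, 1, 0, 0, 0, 0, 0, 0.25, 1, 0, 0, 0, 0, 0, 0.3, 1, 0, 0, 0, 0, 0, 0.35, 1, 0, 0, 0, 0, 0, 0.4, 1, 0, 0, 0, 0, 0, 0.45, 1, 0, 0, 0, 0, 0, 0.5, 1, 0, 0, 0, 0, 0, 0.55, 1, 0, 0, 0, 0, 0, 0.55],
)

```text
time_s: 8.43
position: [0.5666, -0.0342, 0.1429]
tool_rot: [[-0.543, 0.84, 0.003], [0.84, 0.543, -0.001], [-0.003, 0.002, -1.0]]
ft_force: [0.3, 0.3, 9.8]
grip_width: 0.0086
gripper_force: 60.4
```

```bash
python3 -c "
from h import *
rel([.5661,-.0341,.143],109);s=env.observe();print(s['wrist_torque'])"
```

```text
t 8.43 pos [ 0.5666 -0.0342  0.1429] yaw 122.86 q [-15.4  29.1  81.2  -0.   69.6 -48.3] F [0.3 0.3 9.8] w 0.0086 g 60.4
shift [ 0.0007 -0.0008 -0.0002] turn 0.1155 z [ 0.0032 -0.001  -1.    ]
[-0.00209961  0.26503193 -0.07916683]
```

Request:
arm_command(
  commands=[1, 0, 0, 0, 0, 0, 0.03, 1, 0, 0, 0, 0, 0, 0.06, 1, 0, 0, 0, 0, 0, 0.08, 1, 0, 0, 0, 0, 0, 0.1, 1, 0, 0, 0, 0, 0, 0.1, 1, 0, 0, 0, 0, 0, 0.1],
)

```text
time_s: 8.93
position: [0.5666, -0.0342, 0.1429]
tool_rot: [[-0.361, 0.933, 0.003], [0.933, 0.361, -0.001], [-0.002, 0.003, -1.0]]
ft_force: [-1.4, -0.1, 10.0]
grip_width: 0.0084
gripper_force: 60.4
```

```bash
python3 -c "
from h import *
rel([.5661,-.0341,.143],109);s=env.observe();print(s['wrist_torque'])"
```

```text
t 8.93 pos [ 0.5666 -0.0342  0.1429] yaw 111.16 q [-15.4  29.1  81.2  -0.   69.6 -36.6] F [-1.4 -0.1 10. ] w 0.0084 g 60.4
shift [ 0.0005 -0.0009 -0.0003] turn 0.018 z [ 0.0032 -0.001  -1.    ]
[ 0.03795552  0.27184721 -0.01092544]
```

Request:
arm_command(
  commands=[1, 0, 0, 0, 0, 0, 0.02, 1, 0, 0, 0, 0, 0, 0.035, 1, 0, 0, 0, 0, 0, 0.05, 1, 0, 0, 0, 0, 0, 0.05],
)

```text
time_s: 9.27
position: [0.5666, -0.0342, 0.1429]
tool_rot: [[-0.261, 0.965, 0.003], [0.965, 0.261, -0.001], [-0.002, 0.003, -1.0]]
ft_force: [-2.3, 0.3, 10.4]
grip_width: 0.0087
gripper_force: 60.4
```

```bash
python3 -c "
from h import *
rel([.5661,-.0341,.143],109);s=env.observe();print(s['wrist_torque'])
snap('wrist','w6');snap('top','t6')
a=cv2.imread('pics/w6.png')[110:310,190:440];b=cv2.imread('pics/t6.png')[140:240,210:335]
cv2.imwrite('pics/c6.png',np.hstack([cv2.resize(a,(400,320),interpolation=2),cv2.resize(b,(400,320),interpolation=2)]))"
```

```text
t 9.27 pos [ 0.5666 -0.0342  0.1429] yaw 105.13 q [-15.4  29.1  81.2  -0.   69.6 -30.5] F [-2.3  0.3 10.4] w 0.0087 g 60.4
shift [ 0.0004 -0.001  -0.0003] turn -0.0322 z [ 0.0031 -0.0012 -1.    ]
[-0.04499785  0.26473656  0.37562016]
```

View pics/c6.png

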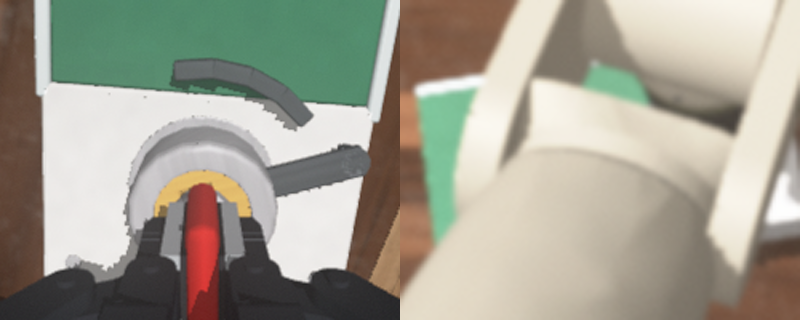

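The wrist view shows the hook arm at crop (320,170), swung well clear of the curved catch at (240,85). The torque rose from about 0 to 0.38 N m, so the lock is at its stop. I'll relax the twist, open the fingers and rise.

Request:
arm_command(
  commands=[1, 0, 0, -0.001, 0, 0, -0.015, 1, 0, 0, -0.0015, 0, 0, -0.015, -1, 0, 0, -0.0015, 0, 0, -0.015, -1, 0, 0, -0.0015, 0, 0, -0.015, -1, 0, 0, -0.0015, 0, 0, -0.015, -1, 0, 0, -0.0015, 0, 0, -0.015, -1, 0, 0, -0.0015, 0, 0, -0.015, -1, 0, 0, -0.0015, 0, 0, -0.015, -1, 0, 0, -0.0015, 0, 0, -0.015, -1, 0, 0, -0.0015, 0, 0, -0.015, -1, 0, 0, -0.0015, 0, 0, -0.015, -1, 0, 0, -0.0015, 0, 0, -0.015],
)

```text
time_s: 10.37
position: [0.5659, -0.0339, 0.1421]
tool_rot: [[-0.292, 0.956, -0.0], [0.956, 0.292, -0.0], [0.0, -0.0, -1.0]]
ft_force: [-0.1, -0.1, 0.1]
grip_width: 0.085
gripper_force: 0.0
```

Request:
arm_command(
  commands=[-1, 0, 0, -0.04, 0, 0, 0, -1, 0, 0, -0.1, 0, 0, 0, -1, 0, 0, -0.16, 0, 0, 0, -1, 0, 0, -0.2, 0, 0, 0, -1, 0, 0, -0.2, 0, 0, 0, -1, 0, 0, -0.2, 0, 0, 0],
)

```text
time_s: 10.87
position: [0.566, -0.034, 0.2428]
tool_rot: [[-0.292, 0.956, 0.002], [0.956, 0.292, -0.001], [-0.001, 0.002, -1.0]]
ft_force: [-0.3, -0.2, -1.4]
grip_width: 0.0856
gripper_force: 0.0
```

```bash
python3 -c "
from h import *
B=np.array([.5396,.0886]);yb=np.array([-.174,.985])
print(B-yb*.035)
rel([.546,.054,.24],190)"
```

```text
[0.54569  0.054125]
t 10.87 pos [ 0.566  -0.034   0.2428] yaw 106.98 q [-15.4  23.8  72.4   0.   83.7 -32.4] F [-0.3 -0.2 -1.4] w 0.0856 g 0.0
shift [0.18   0.0131 0.0054] turn -0.6918 z [ 1.9e-03 -5.0e-04 -1.0e+00]
```

```bash
python3 -c "
from h import *
rel([.546,.054,.18],100)"
```

```text
t 10.87 pos [ 0.566  -0.034   0.2428] yaw 106.98 q [-15.4  23.8  72.4   0.   83.7 -32.4] F [-0.3 -0.2 -1.4] w 0.0856 g 0.0
shift [0.1801 0.0129 0.1254] turn 0.0582 z [ 1.9e-03 -5.0e-04 -1.0e+00]
```

Request:
arm_command(
  commands=[1, 0.08, 0.006, 0, 0, 0, 0.058, 1, 0.16, 0.013, 0, 0, 0, 0.058, 1, 0.18, 0.013, 0, 0, 0, 0.058, 1, 0.18, 0.013, 0.04, 0, 0, 0.058, 1, 0.18, 0.013, 0.08, 0, 0, 0.058, 1, 0.18, 0.013, 0.12, 0, 0, 0.058, 1, 0.18, 0.013, 0.125, 0, 0, 0.058, 1, 0.18, 0.013, 0.125, 0, 0, 0.058, 1, 0.18, 0.013, 0.125, 0, 0, 0.058, 1, 0.18, 0.013, 0.125, 0, 0, 0.058, 1, 0.18, 0.013, 0.125, 0, 0, 0.058, 1, 0.18, 0.013, 0.125, 0, 0, 0.058],
)

```text
time_s: 11.87
position: [0.5461, 0.0539, 0.1803]
tool_rot: [[-0.174, 0.985, 0.001], [0.985, 0.174, -0.0], [-0.0, 0.001, -1.0]]
ft_force: [0.3, -0.3, 0.1]
grip_width: -0.0002
gripper_force: 0.0
```

```bash
python3 -c "
from h import *
rel([.546,.054,.115],100);snap('wrist','w7');snap('scene','s7')
a=cv2.imread('pics/w7.png');b=cv2.imread('pics/s7.png')[130:255,260:460]
cv2.imwrite('pics/c7.png',np.hstack([cv2.resize(a,(400,250)),cv2.resize(b,(400,250),interpolation=2)]))"
```

```text
t 11.87 pos [0.5461 0.0539 0.1803] yaw 100.01 q [ -6.7  25.1  81.2   0.   73.6 -16.7] F [ 0.3 -0.3  0.1] w -0.0002 g 0.0
shift [ 0.0002 -0.0003  0.1307] turn 0.0001 z [ 1.4e-03 -1.0e-04 -1.0e+00]
```

View pics/c7.png

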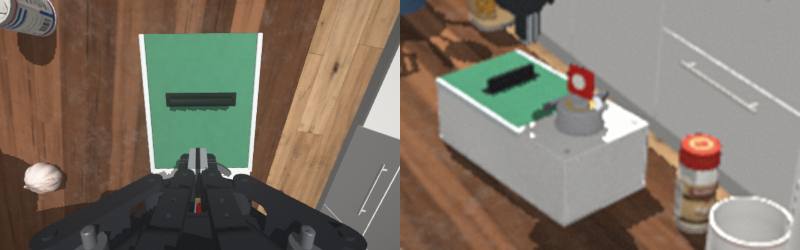

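The key stands seated in the lock, at right panel (581,80). The bar, at left panel (201,100), lies square to the push direction and is centred. I'll descend between the catch and the bar.

Request:
arm_command(
  commands=[1, 0, 0, 0.04, 0, 0, 0, 1, 0, 0, 0.08, 0, 0, 0, 1, 0, 0, 0.11, 0, 0, 0, 1, 0, 0, 0.125, 0, 0, 0, 1, 0, 0, 0.131, 0, 0, 0, 1, 0, 0, 0.131, 0, 0, 0, 1, 0, 0, 0.131, 0, 0, 0],
)

```text
time_s: 12.55
position: [0.5463, 0.054, 0.1149]
tool_rot: [[-0.174, 0.985, 0.001], [0.985, 0.174, -0.0], [-0.0, 0.001, -1.0]]
ft_force: [-0.5, 0.1, -0.5]
grip_width: -0.0001
gripper_force: 0.0
```

Request:
arm_command(
  commands=[1, 0.015, 0, 0, 0, 0, 0, 1, 0.03, 0, 0, 0, 0, 0, 1, 0.045, 0, 0, 0, 0, 0, 1, 0.06, 0, 0, 0, 0, 0, 1, 0.075, 0, 0, 0, 0, 0, 1, 0.09, 0, 0, 0, 0, 0, 1, 0.105, 0, 0, 0, 0, 0, 1, 0.12, 0, 0, 0, 0, 0, 1, 0.135, 0, 0, 0, 0, 0, 1, 0.15, 0, 0, 0, 0, 0, 1, 0.165, 0, 0, 0, 0, 0, 1, 0.18, 0, 0, 0, 0, 0],
)

```text
time_s: 13.55
position: [0.5299, 0.1434, 0.114]
tool_rot: [[-0.174, 0.985, -0.0], [0.985, 0.174, -0.0], [0.0, -0.0, -1.0]]
ft_force: [-0.6, -2.5, 1.1]
grip_width: -0.0
gripper_force: 1.2
```

Request:
arm_command(
  commands=[1, 0.015, 0, 0, 0, 0, 0, 1, 0.03, 0, 0, 0, 0, 0, 1, 0.045, 0, 0, 0, 0, 0, 1, 0.06, 0, 0, 0, 0, 0, 1, 0.07, 0, 0, 0, 0, 0, 1, 0.076, 0, 0, 0, 0, 0, 1, 0.08, 0, 0, 0, 0, 0, 1, 0.08, 0, 0, 0, 0, 0],
)

```text
time_s: 14.22
position: [0.5232, 0.1825, 0.1141]
tool_rot: [[-0.174, 0.985, 0.0], [0.985, 0.174, 0.001], [0.0, 0.0, -1.0]]
ft_force: [-0.1, 0.7, -0.1]
grip_width: 0.0
gripper_force: 0.0
```

Request:
arm_command(
  commands=[1, 0.003, 0, 0, 0, 0, 0, 1, 0.005, 0, 0, 0, 0, 0, 1, 0.007, 0, 0, 0, 0, 0, 1, 0.007, 0, 0, 0, 0, 0],
)

```text
time_s: 14.55
position: [0.5228, 0.1855, 0.1141]
tool_rot: [[-0.174, 0.985, 0.0], [0.985, 0.174, 0.0], [-0.0, 0.0, -1.0]]
ft_force: [1.3, -0.8, -0.5]
grip_width: -0.0001
gripper_force: 0.7
```

Request:
arm_command(
  commands=[1, 0.002, 0, 0, 0, 0, 0, 1, 0.004, 0, 0, 0, 0, 0, 1, 0.006, 0, 0, 0, 0, 0, 1, 0.006, 0, 0, 0, 0, 0],
)

```text
time_s: 14.88
position: [0.5222, 0.1886, 0.1141]
tool_rot: [[-0.174, 0.985, 0.0], [0.985, 0.174, 0.0], [0.0, 0.0, -1.0]]
ft_force: [0.5, -0.7, -0.4]
grip_width: -0.0001
gripper_force: 0.6
```

Request:
arm_command(
  commands=[1, 0.002, 0, 0, 0, 0, 0, 1, 0.004, 0, 0, 0, 0, 0, 1, 0.004, 0, 0, 0, 0, 0],
)

```text
time_s: 15.13
position: [0.5218, 0.1905, 0.1141]
tool_rot: [[-0.174, 0.985, 0.0], [0.985, 0.174, -0.0], [-0.0, 0.0, -1.0]]
ft_force: [-0.0, -1.5, -0.3]
grip_width: -0.0002
gripper_force: 1.0
```

Request:
arm_command(
  commands=[1, 0.002, 0, 0, 0, 0, 0, 1, 0.004, 0, 0, 0, 0, 0, 1, 0.006, 0, 0, 0, 0, 0, 1, 0.006, 0, 0, 0, 0, 0],
)

```text
time_s: 15.47
position: [0.5218, 0.1909, 0.1141]
tool_rot: [[-0.174, 0.985, 0.001], [0.985, 0.174, -0.005], [-0.005, -0.0, -1.0]]
ft_force: [3.4, -16.2, -0.7]
grip_width: 0.0
gripper_force: 8.6
```

```bash
python3 -c "
from h import *
rel([.5218,.19,.115],100);snap('wrist','w8');snap('scene','s8')
a=cv2.imread('pics/w8.png');b=cv2.imread('pics/s8.png')[110:235,240:440]
cv2.imwrite('pics/c8.png',np.hstack([cv2.resize(a,(400,250)),cv2.resize(b,(400,250),interpolation=2)]))"
```

```text
t 15.47 pos [0.5218 0.1909 0.1141] yaw 100.02 q [ 8.  30.1 85.  -0.3 64.9 -1.9] F [  3.4 -16.2  -0.7] w 0.0 g 8.6
shift [-0.0017 -0.0003 -0.0017] turn 0.0002 z [ 6.0e-04 -5.4e-03 -1.0e+00]
```

View pics/c8.png

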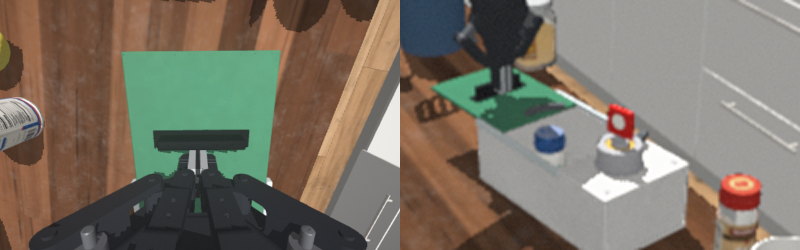

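The force jumped to 16 N, so the lid is at its end stop. The pot's blue cap at right panel (549,135) is exposed, and the key stands at (620,120). I'll back off and rise.

Request:
arm_command(
  commands=[1, -0.01, 0, 0, 0, 0, 0, 1, -0.03, 0, 0, 0, 0, 0, 1, -0.03, 0, -0.06, 0, 0, 0, 1, -0.03, 0, -0.12, 0, 0, 0, 1, -0.03, 0, -0.18, 0, 0, 0, 1, -0.03, 0, -0.24, 0, 0, 0, 1, -0.03, 0, -0.24, 0, 0, 0, 1, -0.03, 0, -0.24, 0, 0, 0, 1, -0.03, 0, -0.24, 0, 0, 0],
)

```text
time_s: 16.32
position: [0.5234, 0.1785, 0.2333]
tool_rot: [[-0.174, 0.985, -0.001], [0.985, 0.174, 0.0], [0.001, -0.001, -1.0]]
ft_force: [-0.7, 0.5, -0.5]
grip_width: 0.0002
gripper_force: 0.0
```

```bash
python3 -c "
from h import *
rel([.5218,.19,.115],100);print(env.close_job())"
```

```text
t 16.32 pos [0.5234 0.1785 0.2333] yaw 100.02 q [ 6.6 22.9 75.5  0.  81.7 -3.5] F [-0.7  0.5 -0.5] w 0.0002 g 0.0
shift [0.0231 0.0012 0.2366] turn 0.0002 z [-1.4e-03  3.0e-04 -1.0e+00]
the job is handed in; nothing more can be done
None
```

The job is handed in at 16.3 s: the red key is seated in the lock and turned clockwise to its stop, the hook is off the catch, and the lid is pushed to its end stop with the pot exposed; the arm stayed clear of the mug and spice jar (no verdict was shown).

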